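# Lock the keyhole sign divider onto the cheese display deck

### The arm

A 6-joint arm with a two-finger parallel gripper is mounted at the origin on the work surface. World frame = base frame: x ahead of the robot, y to its left, z up, the work surface at z = 0. Lengths are in m, angles in rad, forces in N, time in s.
With the tool pointing down it reaches from about 0.375 to 0.975 m from the base axis. Payload 3.8 kg.
Tool frame: the origin (TCP) lies at the very end of the fingers, on their centre line; the grasp point (between the pads) lies 19 mm behind it; z points along the fingers, y is the line along which they close (so a half turn about z gives the same grasp; the last joint's range is limited). The gripper opens to 85 mm and grips with 20 to 120 N. Pads are 22 mm wide; open, the fingers measure 114 mm over their backs; the gripper's body (76 mm by 85 mm) begins 54 mm behind the grasp point. The pads swing forward as they close: fully open they stand 13 mm farther back than shut.
Start: joints at [1.159, 0.264, 1.604, -0, 1.274, -0.037], TCP at [0.247, 0.628, 0.231] pointing down, gripper open.
Joint ranges: [-2.63, 2.63], [-0.94, 2.18], [0.31, 2.57], [-1.31, 4.45], [0, 2.66], [-2.55, 2.55]. Speed limits (rad/s): [2.57, 2.57, 3.14, 3.14, 3.14, 3.14].

### API

Orientations are given as a rotation vector (axis times angle).
In Python, from workcell import * gives the robot as it stands.
- The arm moves only by the shell command python3 -m crank 'ROWS' [OPENING] [FORCE]. ROWS is JSON, a list that holds one entry, the list of rows, each a list of 6 numbers: the shift along the tool's x, y, z in cm, then the turn, a rotation vector about the tool's x, y, z in rad. In form: [[[dx, dy, dz, ax, ay, az], ...]]. A call has 1 to 8 rows; each row shifts and turns the commanded pose from where the row before left it, along the tool's axes as they then stand; what a row does not reach is not made up. A row lasts 1/12 s, in which the tool goes at most 41.7 mm and 7.16 degrees, less where a joint would pass 70% of its speed; a pose out of reach is approached as far as the arm can. A call with a gripper value outside its range is refused whole. OPENING is the finger opening in cm, from 0 to 8.54, set as the call begins (- or left out, the last holds). The fingers move at their own pace and stop on an object; FORCE is the grip in N (left out, the last holds). Time passes only in rows, so rows that do not move let the fingers close. It gives the time, the measured TCP pose, the force, the opening and the grip force at its end, in the units of the state.
- read_state(): the state, without advancing time (a new reading comes with each control period).
- read_camera(name): name is "scene" or "side" or "wrist"; returns the picture (384x512x3 uint8, blue, green, red); there is no depth.
- camera_model(name): a dict with "camera_matrix" (3x3 intrinsics, pixels), "R" (3x3) and "t" (3): a world point X has camera coordinates R X + t. Camera axes: x right, y down, z forward; pixel columns grow to the right and rows downward; lengths in m; the calibration is good to about 2 mm. The wrist camera is an equidistant fisheye: a pixel r from the principal point sees the ray r / f radians off the axis. A picture is of the moment at which its call begins: read the wrist's pose just before it. camera_model takes no time and is no camera call; for the wrist camera it gives the pose at the moment of the call.
- finish_job(): hands the job in; it is judged then, once.
The state is a dict: "time": time; "q": joint angles; "joint_vel": joint speeds; "joint_torque": joint torques, N m; "tool_pos": TCP position; "tcp_rot": TCP orientation; "wrist_force": force on the tool from outside, world axes, zero at the start; "torque": the same for the moment, N m; "width": opening from 0.0 (shut) to 1.0 (fully open); "grip_force": force on a finger pad.
Only numpy, scipy, OpenCV 4.12 (cv2) and the standard library are available. Lean on these libraries where they do the work, as an engineer would, in place of code of your own. Each camera call takes 0.05 s, during which the arm holds its last target. There are 200 camera calls.

### The job

Put the sign divider with the keyhole foot back on the display deck: lift it out of the grey tray, set its foot flat on the strip so that both screw heads come up through the round ends of the keyholes, and slide it along the slots until it is fully home and the spring button has snapped up behind its foot. Work by feel and never force it against the screws or the strip (keep well under 40 N), let go of it, and leave the cheeses, the plain sign and the other things where they are.

Things in the scene. Friction and masses are not known exactly. Their poses are not given: they have to be found in the camera images.
- divider: Sign divider to fit, 0.36 to 0.59 kg: steel foot 220 x 46 x 4 mm, black arched board standing on its middle. Origin: centre of the foot's underside; x along the foot, z up. Two keyholes, at the foot's ends; their slots run towards -x. Set it down centred on the strip, its x along the deck's x, then slide it 16 mm to +x. It starts upright in the tray beside the plain sign.
- board_top (a point): Top of the divider's arched black board, 94 mm above the foot's underside, over the foot's centre. The board stands along the divider's x, 90 mm wide (x -45 to +45) and 10 mm thick in y; grip it from above across the 10 mm, near x = 0, at least 15 mm below this point.
- keyhole_near (a point): Centre of the round end (17 mm diameter) of the divider's keyhole at its x = -70 mm, at the foot's underside. From it a slot 9 mm wide runs towards -x; it ends so that a screw's shank stands 16 mm from this centre when home. Foot 4 mm thick. 
- keyhole_far (a point): The same for the other keyhole, at the divider's x = +70 mm; its slot also runs towards -x. They fit two screws on the strip, 70 mm to either side of the strip's centre: head 14 mm diameter and 4 mm thick, its top 9.5 mm above the strip; shank 6.5 mm diameter; free gap under the head 5.5 mm.
- deck: Fixed rigid black display deck, 300 x 300 x 20 mm, left or right, turned up to 15 degrees. Origin: centre of its underside, top at 20 mm; x points away from the robot, to a 42 mm high price rail. Along its middle line y = 0 a steel strip 266 x 34 x 2 mm is clamped on it, with the screws and button; the foot rests on the strip, 22 mm above this origin.
- strip_mark (a point): Point on the deck's middle line, 22 mm above the deck's origin (level with the strip's top): where the centre of the strip, midway between its two screws, nominally lies. The strip itself is not measured: it may be clamped up to 14 mm to either side along the deck's x (not along y), firmly; it is polished steel. Find where by eye or by feel.
- catch (a joint): Travel of the strip's spring button, m: 0 = up, 0.006 = pressed level with the strip's top. A steel pin, 12 mm diameter, 6 mm tall, 101.5 mm towards the deck's -x from the strip's centre; soft spring, 0.9 to 1.7 N. The foot presses it down when set over the screws; it snaps up behind the foot's -x end once the divider is within 1.5 mm of home.
- tray: Fixed grey plastic tray, 280 x 260 x 18 mm high, walls and floor 5 mm, on the other side of the table from the deck, where the divider and the plain sign stand. Origin: centre of its underside.
- plain_sign: Bystander in the tray: the same black board, but on a shorter plain foot, 150 x 60 x 5 mm, without keyholes. Origin: centre of the foot's underside, x along the foot. Leave it.
- wedge_a: Bystander: wrapped cheese wedge, 120 x 75 x 45 mm, on the deck. Origin in its underside.
- wedge_b: Bystander: small pale cheese wedge, 100 x 60 x 40 mm, on the deck. Origin in its underside.
- round_box: Bystander: round cheese box, 77 mm diameter, 31 mm high, on the deck. Origin: centre of its underside.
- wedge_c: Bystander: cheese wedge, 130 x 85 x 50 mm, on the table at the far left. Origin in its underside.
- jar: Bystander: jar, 68 mm diameter, 85 mm high, on the table at the far right. Origin: centre of its underside.
- screwdriver: Bystander: screwdriver, 200 mm long, lying on the table at the far right.
Things that resemble listed ones, but are neither listed nor needed, are in the scene too. Leave any red look-alike of the divider alone.

How it is judged:
By the outcome, as a careful person would: the job done as asked, in the order asked, and still so for the second after the job is handed in, with the robot touching nothing.
It also fails if it takes over 69 s, if anything falls off the work surface, if the arm or the gripper's body presses on something with over 40 N, if the wrist force passes 120 N, or if a joint passes its speed limit or range.

## Working session

There is one attempt and no reset: what is moved stays moved. The work goes in short steps, Python scripts to look and compute and a shell command to move; the robot and the scene stay as the last step left them, time stands still between calls to the robot, and variables do not carry over. Pictures are saved under pics/ and viewed, at most 10 in all, crops included, and the job is handed in when it is done.

```bash
mkdir -p pics; ls; python3 - <<'E'
from workcell import *
import cv2,numpy as np
s=read_state();print(s)
a=read_camera("scene");b=read_camera("side")
cv2.imwrite("pics/scene0.png",a);cv2.imwrite("pics/side0.png",b)
for n in("scene","side","wrist"):
    m=camera_model(n);print(n,m)
E
```

```text
pics
{'time': 0.0, 'q': array([ 1.15910301e+00,  2.64766665e-01,  1.60537936e+00,  1.64525663e-05,
        1.27368123e+00, -3.68955287e-02]), 'joint_vel': array([-0.00106487, -0.00160444,  0.0011789 , -0.00118741,  0.00036985,
        0.00097506]), 'joint_torque': array([-1.93961954e-03, -5.15110695e+01, -3.67311358e+01, -1.33119090e-05,
        1.30011037e-02, -5.63661928e-06]), 'tool_pos': array([0.24680955, 0.62747812, 0.22995001]), 'tcp_rot': array([-0.58520282, -3.08608351,  0.00341614]), 'wrist_force': array([-0.29784227, -0.55012005,  0.19215545]), 'torque': array([-0.02902123, -0.01531466, -0.05725609]), 'grip_force': 0.0, 'width': 1.0003953791197913}
scene {'camera_matrix': array([[459.580629  ,   0.        , 252.56713389],
       [  0.        , 459.580629  , 192.68166316],
       [  0.        ,   0.        ,   1.        ]]), 'R': array([[ 0.05229503,  0.99859361,  0.00871972],
       [ 0.87433043, -0.04156519, -0.48354797],
       [-0.48250548,  0.03291107, -0.87527443]]), 't': array([ 0.02670764, -0.38822513,  2.19493841])}
side {'camera_matrix': array([[439.04367675,   0.        , 257.11606565],
       [  0.        , 439.04367675, 191.35893034],
       [  0.        ,   0.        ,   1.        ]]), 'R': array([[ 0.53277026,  0.84616215,  0.01286318],
       [ 0.51991943, -0.3152889 , -0.79389968],
       [-0.66771224,  0.42965395, -0.60791269]]), 't': array([-0.20454097, -0.20445122,  1.97779987])}
wrist {'camera_matrix': array([[297.31863964,   0.        , 255.97918573],
       [  0.        , 297.31863964, 196.41936538],
       [  0.        ,   0.        ,   1.        ]]), 'R': array([[ 0.36581254,  0.93068328, -0.00313282],
       [ 0.88463971, -0.34666508,  0.31182673],
       [ 0.28912589, -0.11684154, -0.95013382]]), 't': array([-0.6740362 , -0.04112425,  0.38034568])}
```

```bash
python3 - <<'E'
import cv2,numpy as np
a=cv2.imread("pics/scene0.png");b=cv2.imread("pics/side0.png")
cv2.imwrite("pics/s0x.png",cv2.resize(a,(800,600),interpolation=cv2.INTER_CUBIC))
cv2.imwrite("pics/d0x.png",cv2.resize(b,(800,600),interpolation=cv2.INTER_CUBIC))
E
```

```text
(no output)
```

View pics/s0x.png

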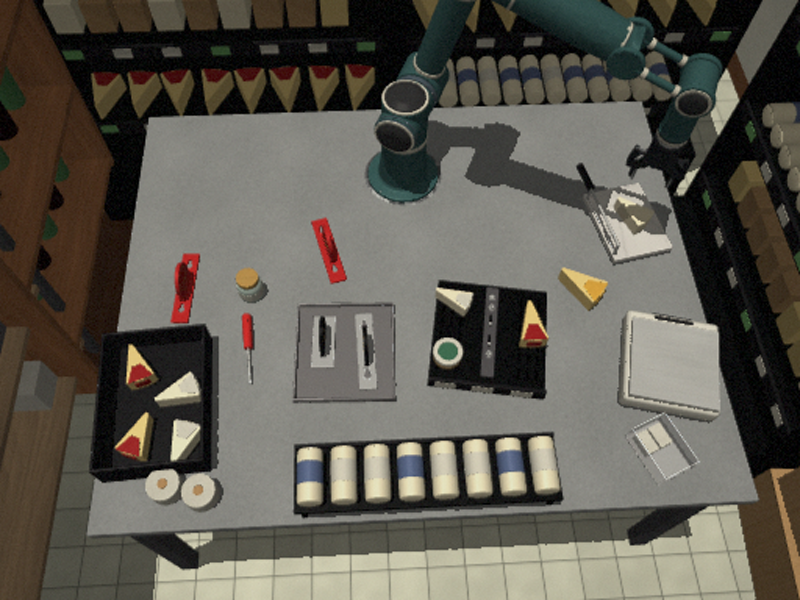

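View pics/d0x.png

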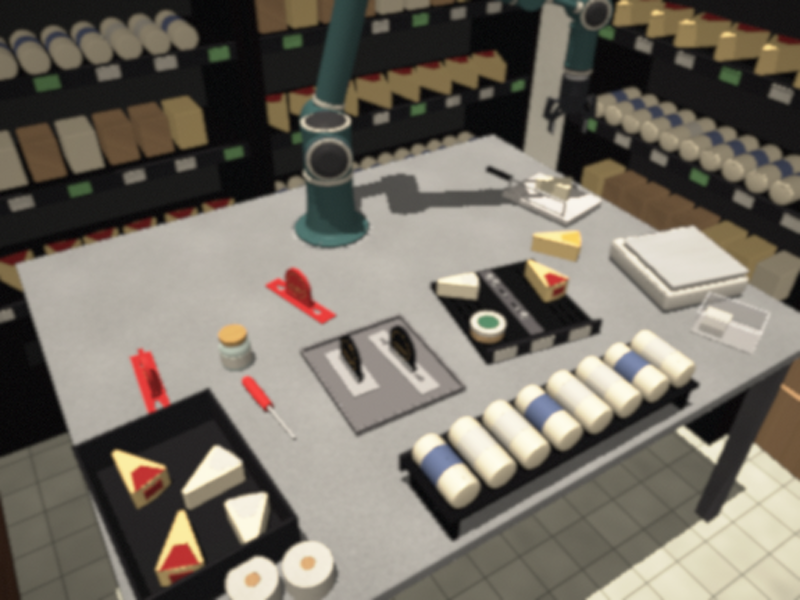

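The scene picture shows these candidates, at 800x600 pixels:
- The long pale foot with a black board at (365,350), which has a keyhole at its end. This should be the divider.
- The plain sign at (323,340), on a shorter foot.
- Red look-alikes at (185,287) and (328,250).

The deck is at (490,340), with its strip running along about (491,333).

```bash
cat > h.py <<'E'
import cv2,numpy as np
from workcell import *
from scipy.spatial.transform import Rotation as Ro
def ray(m,p,fish=False):
    K=m["camera_matrix"];u=(np.array(p,float)-[K[0,2],K[1,2]])/K[0,0]
    if fish:
        r=np.linalg.norm(u,axis=-1,keepdims=True);d=np.concatenate([u/np.maximum(r,1e-9)*np.sin(r),np.cos(r)],-1)
    else: d=np.concatenate([u,np.ones(u.shape[:-1]+(1,))],-1)
    return -m["R"].T@m["t"], d@m["R"]
def onz(m,p,z,fish=False):
    c,d=ray(m,np.atleast_2d(p),fish);return c+d*((z-c[2])/d[:,2])[:,None]
def proj(m,X,fish=False):
    c=np.atleast_2d(X)@m["R"].T+m["t"];K=m["camera_matrix"]
    if fish:
        n=np.linalg.norm(c[:,:2],axis=1,keepdims=True);u=c[:,:2]/n*np.arctan2(n,c[:,2:])
    else:u=c[:,:2]/c[:,2:]
    return u*K[0,0]+[K[0,2],K[1,2]]
E
python3 - <<'E'
from h import *
m=camera_model("scene");a=cv2.imread("pics/scene0.png")
k=1.5625
for n,p,z in[("foot far",(368,387),.009),("foot near",(364,315),.009),("tray tl",(298,305),.018),("tray br",(396,400),.018),("deckTL",(440,281),.02),("deckTR",(547,291),.02),("deckBL",(430,385),.042),("deckBR",(546,395),.042),("s1",(492,297),.03),("s2",(489,352),.03)]:
    print(n,onz(m,np.array(p)/k,z)[0].round(3))
cv2.imwrite("pics/c1.png",cv2.resize(a[170:270,180:360],None,fx=4.4,fy=4.4,interpolation=cv2.INTER_CUBIC))
E
```

```text
foot far [ 0.696 -0.132  0.009]
foot near [ 0.486 -0.135  0.009]
tray tl [ 0.451 -0.313  0.018]
tray br [ 0.738 -0.062  0.018]
deckTL [0.395 0.078 0.02 ]
deckTR [0.441 0.37  0.02 ]
deckBL [0.711 0.025 0.042]
deckBR [0.752 0.315 0.042]
s1 [0.458 0.214 0.03 ]
s2 [0.622 0.187 0.03 ]
```

View pics/c1.png

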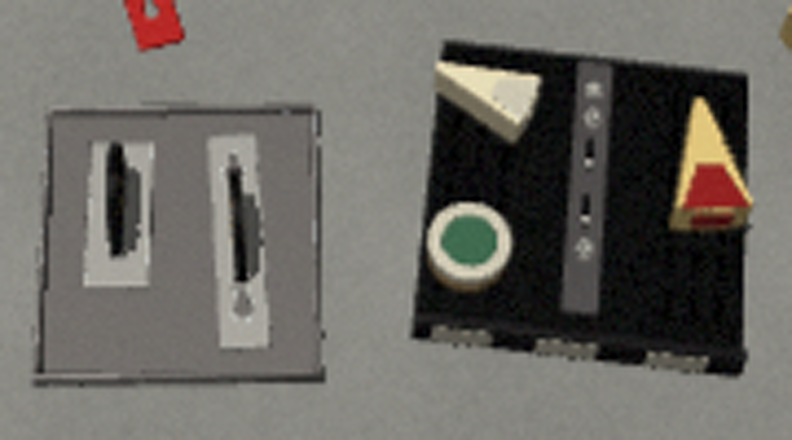

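The close crop shows the divider's foot with a keyhole at (242,300). Its slot points up the picture, toward the robot, so the divider's +x is roughly world +x and no half turn is needed. The screws are at about (592,115) and (585,248), and the button at (592,88).

Next is the wrist view over the deck, on the way to the tray.

```bash
python3 - <<'E'
from h import *
s=read_state();R=Ro.from_rotvec(s["tcp_rot"]);print(R.as_matrix().round(3))
m=camera_model("wrist");C=-m["R"].T@m["t"];print("cam",C,R.inv().apply(C-s["tool_pos"]))
# want over deck, tool y -> world y-ish with yaw of deck -9 deg, above (0.53,0.2,0.30)
for P,yaw in (((0.50,0.205,0.30),-9.3),((0.57,-0.13,0.25),0)):
    print(R.inv().apply(np.array(P)-s["tool_pos"])*100)
    y=np.radians(yaw)
    for sg in(1,-1):
        T=np.array([[sg*np.cos(y),sg*np.sin(y),0],[sg*np.sin(y),-sg*np.cos(y),0],[0,0,-1]]).T
        print(sg,(R.inv()*Ro.from_matrix(T)).as_rotvec())
E
```

```text
[[-0.931  0.366 -0.001]
 [ 0.366  0.931 -0.002]
 [ 0.    -0.002 -1.   ]]
cam [0.17298325 0.65749806 0.37209131] [ 0.07972036  0.00056448 -0.14200386]
[-39.02507252 -30.06587042  -6.93170295]
1 [-3.99280873e-04  3.00758841e-03  2.92911236e+00]
-1 [-0.00204585 -0.0002716  -0.21247876]
[-57.80314171 -58.66747247  -1.87379056]
1 [-6.13547417e-04  2.83483656e-03  2.76679688e+00]
-1 [-0.00202514 -0.0004383  -0.37479432]
```

```bash
python3 -m crank '[[[-2.8,-2.15,-0.5,0,0,0],[-2.8,-2.15,-0.5,0,0,0],[-2.8,-2.15,-0.5,0,0,0],[-2.8,-2.15,-0.5,0,0,0],[-2.8,-2.15,-0.5,0,0,0],[-2.8,-2.15,-0.5,0,0,0],[-2.8,-2.15,-0.5,0,0,0],[-2.8,-2.15,-0.5,0,0,0]]]' 8.5 20; python3 -m crank '[[[-2.8,-2.15,-0.5,0,0,0],[-2.8,-2.15,-0.5,0,0,0],[-2.8,-2.15,-0.5,0,0,0],[-2.8,-2.15,-0.5,0,0,0],[-2.8,-2.15,-0.5,0,0,0],[-2.8,-2.15,-0.5,0,0,0],[0,0,0,0,0,-0.106],[0,0,0,0,0,-0.106]]]'; python3 -m crank '[[[0,0,0,0,0,0],[0,0,0,0,0,0],[0,0,0,0,0,0]]]'; python3 - <<'E'
from h import *
s=read_state();print(s["tool_pos"],s["q"],s["time"],s["wrist_force"])
m=camera_model("wrist");a=read_camera("wrist")
cv2.imwrite("pics/w1.png",a);np.save("w1.npy",m,allow_pickle=True)
cv2.imwrite("pics/w1x.png",cv2.resize(a,(800,600),interpolation=cv2.INTER_CUBIC))
E
```

```text
time: 0.77
tool_pos: [0.3928, 0.3843, 0.271]
tcp_rot: [-0.585, -3.086, 0.001]
wrist_force: [0.0, 1.1, 0.0]
width: 0.995
grip_force: 0.0
time: 1.43
tool_pos: [0.5027, 0.2023, 0.3012]
tcp_rot: [-0.254, -3.131, 0.0]
wrist_force: [-0.3, -0.4, -0.1]
width: 0.998
grip_force: 0.0
time: 1.68
tool_pos: [0.5013, 0.2047, 0.3009]
tcp_rot: [-0.259, -3.13, 0.0]
wrist_force: [-0.8, 0.1, -0.5]
width: 0.994
grip_force: 0.0
[0.5013302  0.20470172 0.30085938] [ 3.41617480e-01 -2.57493781e-02  1.79873201e+00  6.29081968e-05
  1.36937301e+00 -1.06431777e+00] 1.6833 [-0.82595607  0.08273027 -0.48434207]
```

View pics/w1x.png

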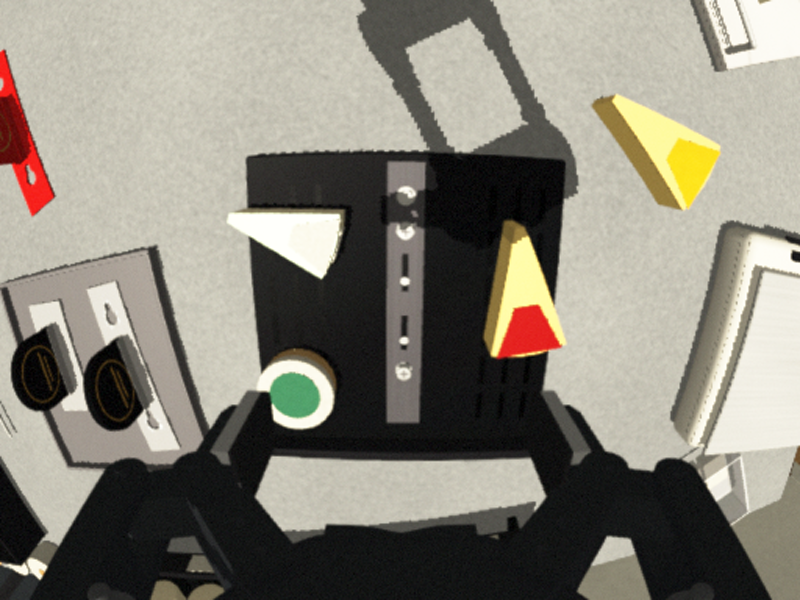

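The wrist view shows the button at (406,195), the screws at (405,231) and (403,372), and the strip edges at x≈387 and 425. The clamp slots in the strip are at (405,270) and (404,330). I'll refine these numerically.

```bash
python3 - <<'E'
from h import *
m=np.load("w1.npy",allow_pickle=True).item();a=cv2.imread("pics/w1.png");g=cv2.cvtColor(a,cv2.COLOR_BGR2GRAY)
k=1.5625;P=[]
for n,p,z in(("btn",(406,195),.028),("s1",(405,231),.0315),("s2",(403,372),.0315)):
    c=(np.array(p)/k).round().astype(int);w=g[c[1]-9:c[1]+10,c[0]-9:c[0]+10]
    mk=(w>150).astype(np.uint8)
    nn,lab,st,ce=cv2.connectedComponentsWithStats(mk)
    for i in range(1,nn):
        if st[i,4]>8:
            q=ce[i]+c-9;X=onz(m,q,z,True)[0];print(n,st[i],q.round(2),X.round(4))
# strip edges per row
L=[];Rr=[]
for r in list(range(110,122))+list(range(155,230))+list(range(245,268)):
    row=g[r,235:285].astype(float);d=np.diff(cv2.GaussianBlur(row[None],(5,1),0)[0])
    L.append((235+d[:25].argmax()+.5,r));Rr.append((235+25+d[25:].argmin()+.5,r))
for e in(L,Rr):
    X=onz(m,np.array(e),.022,True)[:,:2]
    v=cv2.fitLine(X.astype(np.float32),cv2.DIST_HUBER,0,.01,.01).ravel();v[:2]*=np.sign(v[0])
    print("edge yaw",np.degrees(np.arctan2(v[1],v[0])),"y at x=.55",v[3]+(0.55-v[2])*v[1]/v[0])
for r in(100,103,106,266,268,270,272,274):print(r,g[r,250:270:4],onz(m,(260,r),.022,True)[0].round(4))
E
```

```text
btn [ 3  3 12  8 63] [260.38 121.9 ] [0.4508 0.2192 0.028 ]
s1 [ 3  5 13 10 89] [258.93 148.66] [0.4873 0.2112 0.0315]
s2 [ 4  4 11 11 83] [257.59 238.23] [0.6229 0.187  0.0315]
edge yaw -10.395519 y at x=.55 0.18280603
edge yaw -9.837798 y at x=.55 0.2177584
100 [39 35 34 36 36] [0.4205 0.2238 0.022 ]
103 [97 96 93 94 79] [0.4247 0.2231 0.022 ]
106 [137 137 132 131 131] [0.4289 0.2224 0.022 ]
266 [112 115 114 116 112] [0.6788 0.1819 0.022 ]
268 [110 114 112 110 112] [0.6826 0.1813 0.022 ]
270 [73 75 74 75 72] [0.6865 0.1807 0.022 ]
272 [23 18 21 17 21] [0.6905 0.18   0.022 ]
274 [18 18 25 15 19] [0.6944 0.1794 0.022 ]
```

```bash
python3 -m crank '[[[-1.03,-3.64,0,0,0,0],[-1.03,-3.64,0,0,0,0],[-1.03,-3.64,0,0,0,0],[-1.03,-3.64,0,0,0,0],[-1.03,-3.64,0,0,0,0],[-1.03,-3.64,0,0,0,0],[-1.03,-3.64,0,0,0,0],[-1.03,-3.64,0,0,0,0]]]'; python3 -m crank '[[[-1.03,-3.64,0,0,0,0],[0,0,0,0,0,-0.081],[0,0,0,0,0,-0.081],[0,0,0,0,0,0],[0,0,0,0,0,0],[0,0,0,0,0,0]]]'; python3 - <<'E'
from h import *
s=read_state();print(s["tool_pos"],s["tcp_rot"],s["time"])
m=camera_model("wrist");a=read_camera("wrist")
cv2.imwrite("pics/w2.png",a);np.save("w2.npy",m,allow_pickle=True)
cv2.imwrite("pics/w2x.png",cv2.resize(a[60:300,130:400],None,fx=2.5,fy=2.5,interpolation=cv2.INTER_CUBIC))
E
```

```text
time: 2.4
tool_pos: [0.5357, -0.0973, 0.3014]
tcp_rot: [0.256, 3.131, -0.0]
wrist_force: [1.7, 0.5, -0.5]
width: 0.992
grip_force: 0.0
time: 2.9
tool_pos: [0.5401, -0.1331, 0.3012]
tcp_rot: [-0.003, -3.141, -0.0]
wrist_force: [0.9, 0.7, -0.4]
width: 0.994
grip_force: 0.0
[ 0.54010761 -0.13308344  0.30124193] [-3.46266457e-03 -3.14149552e+00 -3.99514281e-05] 2.9
```

View pics/w2x.png

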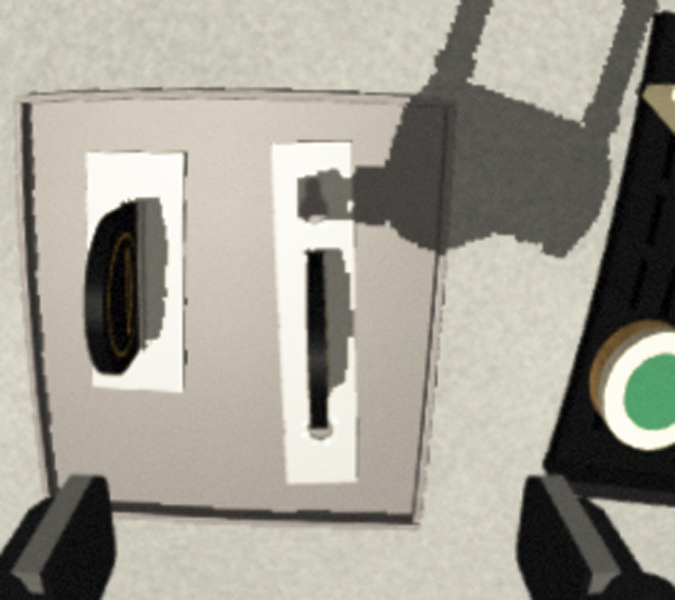

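The crop shows the divider's foot with corners at about (272,145), (352,142), (357,480) and (287,482). Its board runs from (307,250) to (328,430). The plain sign on its shorter foot is to the left, at (135,270).

```bash
python3 - <<'E'
from h import *
m=np.load("w2.npy",allow_pickle=True).item();a=cv2.imread("pics/w2.png");g=cv2.cvtColor(a,cv2.COLOR_BGR2GRAY)
off=np.array([130,60])
mk=(g>222).astype(np.uint8);n,lab,st,ce=cv2.connectedComponentsWithStats(mk)
c=(off+np.array([300,160])/2.5).astype(int);l=lab[c[1],c[0]];print(l,st[l])
cn=max(cv2.findContours((lab==l).astype(np.uint8),cv2.RETR_EXTERNAL,cv2.CHAIN_APPROX_NONE)[0],key=len)[:,0]
X=onz(m,cn,.009,True)[:,:2]
b=cv2.minAreaRect((X*1000).astype(np.float32));print(b);print(cv2.boxPoints(b).round(1))
for q in((272,145),(352,142),(287,482),(357,480)):print(onz(m,off+np.array(q)/2.5-.2,.009,True)[0].round(4))
# board top: black pixels
bb=g[off[1]+98:off[1]+176,off[0]+120:off[0]+134]
ys,xs=np.where(bb<60);print("black px",xs.min()+250,xs.max()+250,ys.min()+158,ys.max()+158)
for r in range(162,230,8):
    x=np.where(g[r,245:268]<60)[0]+245; print(r,x.min(),x.max())
E
```

```text
5 [ 238  117   34  136 2429]
((590.7554931640625, -132.59848022460938), (219.23834228515625, 46.909053802490234), 2.077301025390625)
[[ 480.4 -113.1]
 [ 482.1 -160. ]
 [ 701.2 -152.1]
 [ 699.5 -105.2]]
[ 0.4831 -0.1581  0.009 ]
[ 0.4815 -0.1118  0.009 ]
[ 0.701  -0.1523  0.009 ]
[ 0.6996 -0.1058  0.009 ]
black px 253 260 161 230
162 253 258
170 253 259
178 253 259
186 253 259
194 254 259
202 254 259
210 254 260
218 254 260
226 255 259
```

```bash
python3 -m crank '[[[-2.53,0.02,0,0,0,-0.017],[-2.54,0.03,0,0,0,-0.017],[0,0,4,0,0,0],[0,0,4,0,0,0],[0,0,4,0,0,0],[0,0,3,0,0,0],[0,0,0,0,0,0],[0,0,0,0,0,0]]]' 6 60; python3 -m crank '[[[0,0,0,0,0,0],[0,0,0,0,0,0]]]';python3 - <<'E'
from h import *
s=read_state();print(s["tool_pos"],s["tcp_rot"],s["time"],s["wrist_force"])
m=camera_model("wrist");a=read_camera("wrist")
cv2.imwrite("pics/w3.png",a);np.save("w3.npy",m,allow_pickle=True)
cv2.imwrite("pics/w3x.png",cv2.resize(a,(800,600),interpolation=cv2.INTER_CUBIC))
E
```

```text
time: 3.62
tool_pos: [0.5892, -0.1318, 0.1494]
tcp_rot: [0.052, -3.136, -0.002]
wrist_force: [0.2, -0.7, 1.0]
width: 0.702
grip_force: 0.0
time: 3.78
tool_pos: [0.5932, -0.1332, 0.1549]
tcp_rot: [-0.052, 3.136, -0.003]
wrist_force: [1.4, -0.7, 1.7]
width: 0.703
grip_force: 0.0
[ 0.59320417 -0.13324746  0.1549096 ] [-5.22410579e-02  3.13554029e+00 -2.60133038e-03] 3.7833 [ 1.42672315 -0.67207602  1.74328634]
```

View pics/w3x.png

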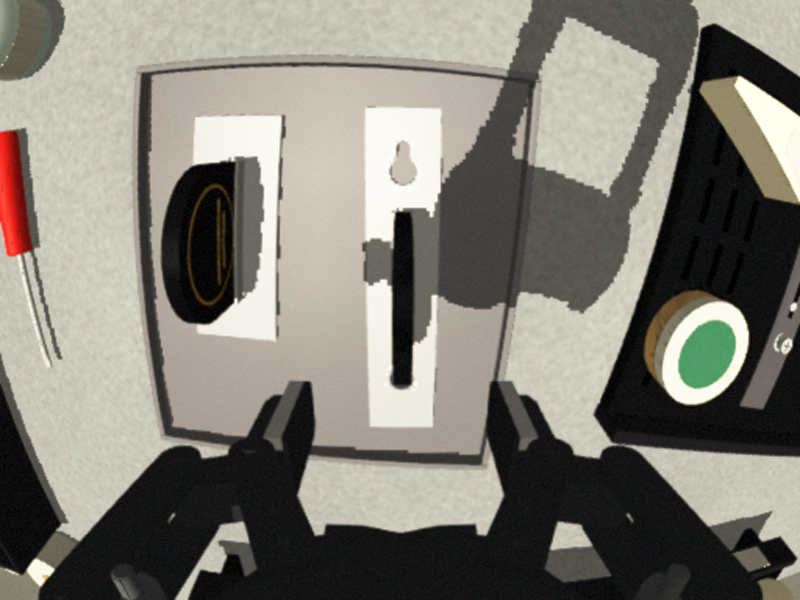

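The divider sits centred between the open fingers. Its near keyhole's round end is at (403,170) with the slot running up, toward the robot, as required. Next I descend and grip.

```bash
python3 -m crank '[[[0,0,2.5,0,0,0],[0,0,2.5,0,0,0],[0,0,2.3,0,0,0],[0,0,1.5,0,0,0],[0,0,0.8,0,0,0],[0,0,0,0,0,0],[0,0,0,0,0,0],[0,0,0,0,0,0]]]'; python3 -m crank '[[[0,0,0,0,0,0],[0,0,0,0,0,0],[0,0,0,0,0,0],[0,0,0,0,0,0],[0,0,0,0,0,0],[0,0,0,0,0,0]]]' 0 60
```

```text
time: 4.5
tool_pos: [0.5925, -0.1334, 0.0575]
tcp_rot: [-0.052, 3.138, -0.002]
wrist_force: [0.2, -0.7, 0.7]
width: 0.7
grip_force: 0.0
time: 5.0
tool_pos: [0.5911, -0.1327, 0.0559]
tcp_rot: [-0.052, 3.14, 0.0]
wrist_force: [-0.6, 2.6, 4.6]
width: 0.108
grip_force: 59.5
```

```bash
python3 -m crank '[[[0,0,-0.8,0,0,0],[0,0,-1.8,0,0,0],[0,0,-2.5,0,0,0],[0,0,-3,0,0,0],[0,0,-3,0,0,0],[0,0,-1.5,0,0,0],[0,0,0,0,0,0],[0,0,0,0,0,0]]]';python3 -m crank '[[[0,0,0,0,0,0],[0,0,0,0,0,0],[0,0,0,0,0,0]]]'; python3 - <<'E'
from h import *
s=read_state();print(s["tool_pos"],s["tcp_rot"],s["time"],s["wrist_force"],s["torque"])
m=camera_model("wrist");a=read_camera("wrist")
cv2.imwrite("pics/w4.png",a);np.save("w4.npy",m,allow_pickle=True)
np.save("w4s.npy",s,allow_pickle=True)
cv2.imwrite("pics/w4x.png",cv2.resize(a[20:310,130:400],None,fx=2,fy=2,interpolation=cv2.INTER_CUBIC))
E
```

```text
time: 5.67
tool_pos: [0.5906, -0.133, 0.1813]
tcp_rot: [-0.052, 3.141, -0.0]
wrist_force: [-0.3, -0.2, -5.9]
width: 0.109
grip_force: 58.8
time: 5.92
tool_pos: [0.5891, -0.1325, 0.1785]
tcp_rot: [0.052, -3.137, -0.002]
wrist_force: [1.0, -0.9, -5.9]
width: 0.109
grip_force: 58.8
[ 0.58908791 -0.13247567  0.1785189 ] [ 5.19437919e-02 -3.13662169e+00 -1.95567094e-03] 5.9167 [ 1.01859519 -0.87889208 -5.92654181] [ 0.04392758  0.00957027 -0.06573884]
```

View pics/w4x.png

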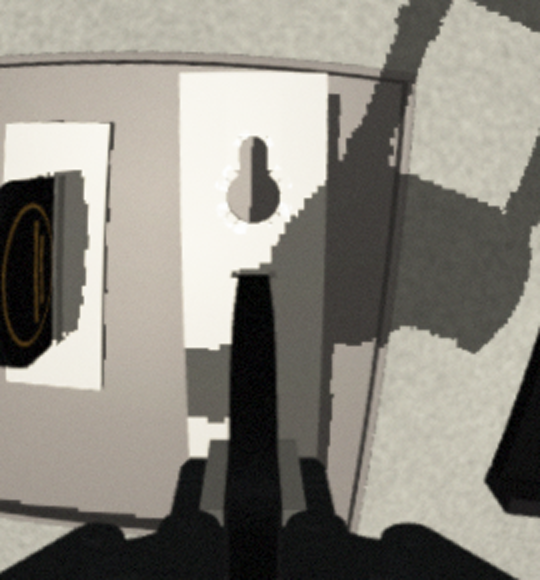

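The lifted divider hangs straight. In the crop its near end edge is at y≈73 between (180,73) and (328,73), and the keyhole's round end is centred near (253,193).

```bash
python3 - <<'E'
from h import *
m=np.load("w4.npy",allow_pickle=True).item();s=np.load("w4s.npy",allow_pickle=True).item()
R=Ro.from_rotvec(s["tcp_rot"]);zt=s["tool_pos"][2]-.0469
off=np.array([130,20])
f=lambda q:R.inv().apply(onz(m,off+np.array(q)/2-.25,zt,True)[0]-s["tool_pos"])*1000
for n,q in(("corner",(180,73)),("corner",(328,72)),("round c",(253,193)),("slot end",(255,136)),("round left",(226,195)),("round right",(281,195)),("round bottom",(253,222)),("R edge",(326,180)),("L edge",(182,220))):print(n,f(q).round(2))
# predicted pixel of near keyhole if divider perfectly centred on TCP
g=lambda X:(proj(m,s["tool_pos"]+R.apply(np.array(X)/1000),True)-off)*2
print("expect end",g([110,-23,46.9]),g([110,23,46.9]),"round",g([70,0,46.9]))
E
```

```text
corner [109.49 -22.43  47.37]
corner [109.88  23.76  47.43]
round c [70.61  0.36 47.22]
slot end [88.77  0.98 47.3 ]
round left [70.   -8.15 47.21]
round right [70.01  9.18 47.23]
round bottom [61.34  0.36 47.18]
R edge [75.04 23.39 47.27]
L edge [ 62.17 -22.23  47.15]
expect end [[177.52075442  70.80419238]] [[325.29086696  70.79203907]] round [[251.35364073 194.46203423]]
```

```bash
python3 -m crank '[[[0.15,2,0,0,0,0],[0.25,3.4,0,0,0,0],[0.28,3.8,0,0,0,0],[0.28,3.8,0,0,0,0],[0.28,3.8,0,0,0,0],[0.28,3.8,0,0,0,0],[0.28,3.8,0,0,0,0],[0.28,3.8,0,0,0,0]]]'; python3 -m crank '[[[0.25,3.1,0,0,0,0.05],[0.17,2,0,0,0,0.06],[0,0,0,0,0,0.06],[0,0,0,0,0,0.04],[0,0,0,0,0,0],[0,0,0,0,0,0],[0,0,0,0,0,0],[0,0,0,0,0,0]]]'; cat > st.py <<'E'
from h import *
import sys
def st(T=(0.5551,0.1990),yaw=-10.1):
    s=read_state();R=Ro.from_rotvec(s["tcp_rot"]);M=R.as_matrix()
    ya=np.degrees(np.arctan2(-M[1,0],-M[0,0]))
    e=R.inv().apply(np.array([*T,s["tool_pos"][2]])-s["tool_pos"])*100
    c,sn=np.cos(np.radians(yaw)),np.sin(np.radians(yaw));d=s["tool_pos"][:2]-T
    f=s["wrist_force"]
    print("t",s["time"],"pos",s["tool_pos"].round(4),"yaw",ya.round(2),"tilt",M[:2,2].round(4),"togo cm",e.round(3),"dz turn",np.radians(ya-yaw).round(4),
     "u,v mm",(np.array([d[0]*c+d[1]*sn,-d[0]*sn+d[1]*c])*1000).round(2),"F",f.round(1),"Fu,Fv",round(f[0]*c+f[1]*sn,1),round(-f[0]*sn+f[1]*c,1),"M",s["torque"].round(2),"w",round(s["width"],3))
if __name__=="__main__":st()
E
python3 st.py
```

```text
time: 6.63
tool_pos: [0.5597, 0.1499, 0.1804]
tcp_rot: [0.052, -3.14, 0.0]
wrist_force: [0.9, -0.3, -5.3]
width: 0.111
grip_force: 59.6
time: 7.3
tool_pos: [0.5557, 0.1988, 0.181]
tcp_rot: [-0.277, -3.129, 0.0]
wrist_force: [0.2, 0.2, -5.8]
width: 0.11
grip_force: 60.1
t 7.3 pos [0.5557 0.1988 0.181 ] yaw -10.13 tilt [-0.0005 -0.0001] togo cm [0.061 0.01  0.   ] dz turn -0.0005 u,v mm [ 0.61 -0.1 ] F [ 0.2  0.2 -5.8] Fu,Fv 0.1 0.2 M [ 0.03  0.02 -0.1 ] w 0.11
```

```bash
python3 -m crank '[[[0.06,0,1,0,0,0],[0,0,2,0,0,0],[0,0,2,0,0,0],[0,0,2,0,0,0],[0,0,1.3,0,0,0],[0,0,0.8,0,0,0],[0,0,0,0,0,0],[0,0,0,0,0,0]]]'; python3 -m crank '[[[0,0,0,0,0,0],[0,0,0,0,0,0],[0,0,0,0,0,0],[0,0,0,0,0,0]]]' >/dev/null; python3 - <<'E'
from st import *
st()
s=read_state();m=camera_model("wrist");a=read_camera("wrist")
cv2.imwrite("pics/w5.png",a);np.save("w5.npy",m,allow_pickle=True);np.save("w5s.npy",s,allow_pickle=True)
cv2.imwrite("pics/w5x.png",cv2.resize(a[40:140,206:306],None,fx=6,fy=6,interpolation=cv2.INTER_CUBIC))
E
```

```text
time: 7.97
tool_pos: [0.5552, 0.1992, 0.0901]
tcp_rot: [-0.277, -3.129, 0.0]
wrist_force: [0.3, -0.4, -4.8]
width: 0.107
grip_force: 60.0
t 8.3 pos [0.5559 0.1996 0.0914] yaw -10.13 tilt [0.0019 0.0006] togo cm [ 0.068 -0.071 -0.   ] dz turn -0.0004 u,v mm [0.68 0.71] F [ 0.4 -0.3 -4.8] Fu,Fv 0.5 -0.2 M [0.01 0.05 0.07] w 0.105
```

View pics/w5x.png

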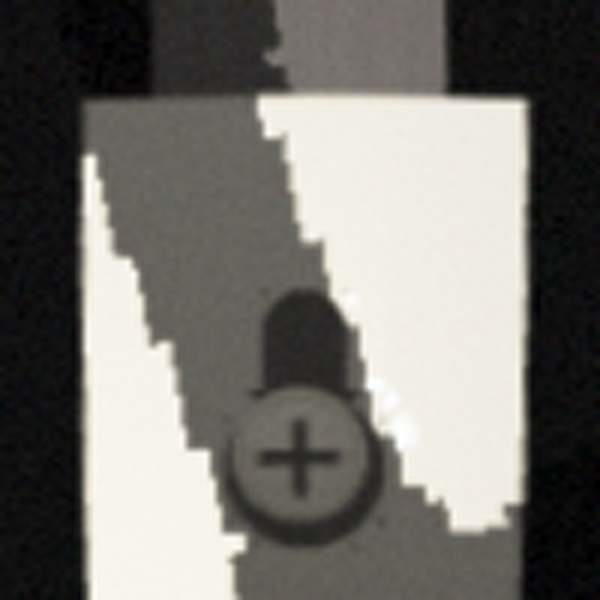

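The near keyhole's round end is centred near (304,467) and the screw head inside it is at (299,455). I'll compute the offset allowing for the height difference.

```bash
python3 - <<'E'
from h import *
m=np.load("w5.npy",allow_pickle=True).item();s=np.load("w5s.npy",allow_pickle=True).item()
off=np.array([206,40]);R=Ro.from_rotvec(s["tcp_rot"]);zt=s["tool_pos"][2]-.0469
f=lambda q,z:(R.inv().apply(onz(m,off+np.array(q)/6-.42,z,True)[0]-s["tool_pos"])*1000).round(2)
print("hole L,R,bot",f((227,467),zt),f((382,467),zt),f((304,545),zt))
print("head L,R,top,bot,c",f((231,455),.0315),f((370,455),.0315),f((299,384),.0315),f((299,525),.0315),f((299,455),.0315))
print("foot end L R",f((82,97),zt),f((528,100),zt), "strip L,R",f((152,85),.022),f((447,85),.022))
E
```

```text
hole L,R,bot [69.97 -7.64 46.77] [69.97  8.6  46.79] [61.64  0.43 46.79]
head L,R,top,bot,c [70.66 -7.74 59.78] [70.66  7.81 59.79] [78.67 -0.13 59.77] [62.68 -0.13 59.8 ] [70.63 -0.13 59.79]
foot end L R [109.78 -22.59  46.69] [109.48  23.64  46.73] strip L,R [114.57 -17.18  69.2 ] [114.56  16.95  69.23]
```

```bash
python3 -m crank '[[[0.05,-0.055,0,0,0,0],[0,0,0.3,0,0,0],[0,0,0.2,0,0,0],[0,0,0.2,0,0,0],[0,0,0.1,0,0,0],[0,0,0,0,0,0],[0,0,0,0,0,0],[0,0,0,0,0,0]]]' >/dev/null;python3 st.py;  python3 -m crank '[[[0,0,0.1,0,0,0],[0,0,0.1,0,0,0],[0,0,0.1,0,0,0],[0,0,0,0,0,0],[0,0,0,0,0,0]]]' >/dev/null;python3 st.py
```

```text
t 9.0167 pos [0.5546 0.1989 0.0823] yaw -10.13 tilt [ 0.0001 -0.    ] togo cm [-0.043  0.02   0.   ] dz turn -0.0005 u,v mm [-0.43 -0.2 ] F [-0.  -0.  -5.1] Fu,Fv -0.0 -0.0 M [-0.08 -0.03  0.  ] w 0.106
t 9.4333 pos [0.5544 0.1988 0.0791] yaw -10.13 tilt [-0.0003 -0.0001] togo cm [-0.063  0.03  -0.   ] dz turn -0.0005 u,v mm [-0.63 -0.3 ] F [-0.3  0.1 -5.2] Fu,Fv -0.3 0.0 M [-0.03  0.03 -0.03] w 0.11
```

```bash
python3 -m crank '[[[0,0,0.1,0,0,0],[0,0,0.1,0,0,0],[0,0,0,0,0,0],[0,0,0,0,0,0]]]' >/dev/null;python3 st.py;  python3 -m crank '[[[0,0,0.1,0,0,0],[0,0,0.1,0,0,0],[0,0,0,0,0,0],[0,0,0,0,0,0]]]' >/dev/null;python3 st.py;python3 -m crank '[[[0,0,0.1,0,0,0],[0,0,0,0,0,0],[0,0,0,0,0,0]]]' >/dev/null;python3 st.py
```

```text
t 9.7667 pos [0.5547 0.1989 0.0774] yaw -10.13 tilt [0.0002 0.0001] togo cm [-0.04   0.019  0.   ] dz turn -0.0005 u,v mm [-0.4  -0.19] F [ 0.6  0.2 -5. ] Fu,Fv 0.6 0.3 M [-0.03  0.07  0.03] w 0.109
t 10.1 pos [0.5546 0.1989 0.0753] yaw -10.14 tilt [0.0001 0.0001] togo cm [-0.047  0.021  0.   ] dz turn -0.0006 u,v mm [-0.47 -0.21] F [ 0.8 -1.2 -3.5] Fu,Fv 1.0 -1.0 M [-0.05  0.02  0.05] w 0.111
t 10.35 pos [0.5546 0.1989 0.0743] yaw -10.13 tilt [0. 0.] togo cm [-0.048  0.021  0.   ] dz turn -0.0005 u,v mm [-0.48 -0.21] F [ 0.5  0.3 -4. ] Fu,Fv 0.5 0.4 M [0.04 0.08 0.  ] w 0.111
```

```bash
for i in 1 ; do python3 -m crank '[[[0,0,0.05,0,0,0],[0,0,0,0,0,0],[0,0,0,0,0,0]]]' >/dev/null;python3 st.py; python3 -m crank '[[[0,0,0.05,0,0,0],[0,0,0,0,0,0],[0,0,0,0,0,0]]]' >/dev/null;python3 st.py; python3 -m crank '[[[0,0,0.04,0,0,0],[0,0,0,0,0,0],[0,0,0,0,0,0]]]' >/dev/null;python3 st.py; done
```

```text
t 10.6 pos [0.5546 0.1989 0.0738] yaw -10.13 tilt [0.0001 0.    ] togo cm [-0.046  0.019  0.   ] dz turn -0.0005 u,v mm [-0.46 -0.19] F [ 0.1 -0.5 -4.4] Fu,Fv 0.2 -0.5 M [0.07 0.1  0.04] w 0.109
t 10.85 pos [0.5546 0.1989 0.0733] yaw -10.13 tilt [0.0001 0.    ] togo cm [-0.048  0.024  0.   ] dz turn -0.0005 u,v mm [-0.48 -0.23] F [ 0.2  0.5 -3.2] Fu,Fv 0.1 0.5 M [0.07 0.07 0.03] w 0.108
t 11.1 pos [0.5545 0.1989 0.0731] yaw -10.12 tilt [0.0001 0.    ] togo cm [-0.053  0.017  0.   ] dz turn -0.0004 u,v mm [-0.53 -0.17] F [-0.6  0.5 -2.6] Fu,Fv -0.7 0.4 M [ 0.02  0.14 -0.  ] w 0.108
```

```bash
python3 -m crank '[[[0,0,0.04,0,0,0],[0,0,0,0,0,0],[0,0,0,0,0,0]]]' >/dev/null;python3 st.py; python3 -m crank '[[[0,0,0.04,0,0,0],[0,0,0,0,0,0],[0,0,0,0,0,0]]]' >/dev/null;python3 st.py; python3 - <<'E'
from h import *
m=camera_model("wrist");a=read_camera("wrist");cv2.imwrite("pics/w6.png",a)
cv2.imwrite("pics/w6x.png",cv2.resize(a[40:140,206:306],None,fx=5,fy=5,interpolation=cv2.INTER_CUBIC))
E
```

```text
t 11.35 pos [0.5545 0.199  0.0729] yaw -10.13 tilt [-0.0001  0.0001] togo cm [-0.061  0.015 -0.   ] dz turn -0.0005 u,v mm [-0.61 -0.15] F [-2.8  0.6  1.7] Fu,Fv -2.9 0.1 M [-0.06  0.41 -0.01] w 0.104
t 11.6 pos [0.5545 0.199  0.0728] yaw -10.13 tilt [-0.0001  0.0001] togo cm [-0.062  0.014 -0.   ] dz turn -0.0005 u,v mm [-0.62 -0.14] F [-5.8 -0.6  5.1] Fu,Fv -5.6 -1.6 M [-0.13  0.71 -0.03] w 0.108
```

View pics/w6x.png

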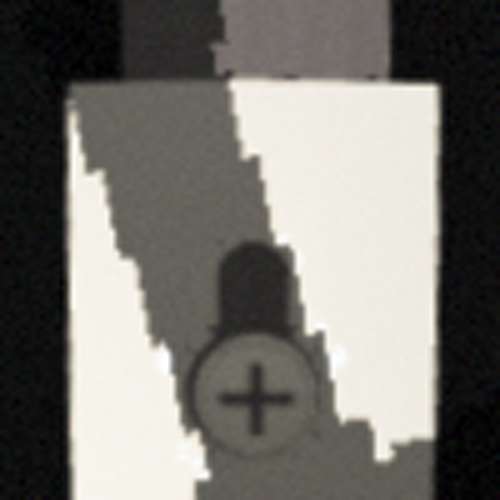

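The screw head shows inside the round end at (255,395) and the height matches seated (foot underside about 22 mm above the deck's origin). I'll ease the down-pressure, then slide.

```bash
python3 -m crank '[[[0,0,-0.07,0,0,0],[0,0,0,0,0,0],[0,0,0,0,0,0]]]' >/dev/null;python3 st.py; python3 -m crank '[[[-0.1,0,0,0,0,0],[-0.1,0,0,0,0,0],[0,0,0,0,0,0]]]' >/dev/null;python3 st.py;python3 -m crank '[[[-0.1,0,0,0,0,0],[-0.1,0,0,0,0,0],[0,0,0,0,0,0],[0,0,0,0,0,0]]]' >/dev/null;python3 st.py
```

```text
t 11.9 pos [0.5546 0.1989 0.0729] yaw -10.13 tilt [0.0001 0.0001] togo cm [-0.048  0.015  0.   ] dz turn -0.0005 u,v mm [-0.48 -0.15] F [-4.4  0.9  3.1] Fu,Fv -4.4 0.1 M [-0.01  0.38  0.01] w 0.107
t 12.15 pos [0.5568 0.1986 0.0729] yaw -10.13 tilt [0.0002 0.0002] togo cm [ 0.171  0.01  -0.   ] dz turn -0.0005 u,v mm [ 1.71 -0.1 ] F [-4.   1.4  2. ] Fu,Fv -4.2 0.7 M [ 0.06  0.46 -0.  ] w 0.114
t 12.4833 pos [0.5588 0.1982 0.0729] yaw -10.13 tilt [0.0006 0.0001] togo cm [ 0.381  0.013 -0.   ] dz turn -0.0005 u,v mm [ 3.81 -0.13] F [-2.5  1.   3.5] Fu,Fv -2.6 0.6 M [ 0.05  0.43 -0.05] w 0.11
```

```bash
python3 -m crank '[[[-0.1,0,0,0,0,0],[-0.1,0,0,0,0,0],[-0.1,0,0,0,0,0],[-0.1,0,0,0,0,0],[0,0,0,0,0,0],[0,0,0,0,0,0]]]' >/dev/null;python3 st.py; python3 -m crank '[[[-0.1,0,0,0,0,0],[-0.1,0,0,0,0,0],[-0.1,0,0,0,0,0],[0,0,0,0,0,0],[0,0,0,0,0,0]]]' >/dev/null;python3 st.py;python3 -m crank '[[[-0.1,0,0,0,0,0],[-0.1,0,0,0,0,0],[0,0,0,0,0,0],[0,0,0,0,0,0]]]' >/dev/null;python3 st.py
```

```text
t 12.9833 pos [0.5627 0.1974 0.0729] yaw -10.13 tilt [ 0.0005 -0.    ] togo cm [ 0.78   0.023 -0.   ] dz turn -0.0005 u,v mm [ 7.8  -0.24] F [-2.3  0.4  2.9] Fu,Fv -2.3 0.0 M [0.01 0.46 0.01] w 0.107
t 13.4 pos [0.5656 0.1969 0.0729] yaw -10.13 tilt [ 0.0004 -0.    ] togo cm [ 1.073  0.022 -0.   ] dz turn -0.0005 u,v mm [10.73 -0.22] F [-3.8 -0.3  4.8] Fu,Fv -3.7 -1.0 M [ 0.03  0.55 -0.04] w 0.114
t 13.7333 pos [0.5675 0.1966 0.0729] yaw -10.13 tilt [ 0.0003 -0.    ] togo cm [ 1.263  0.022 -0.   ] dz turn -0.0005 u,v mm [12.63 -0.22] F [-4.6  1.1  4.6] Fu,Fv -4.7 0.3 M [0.05 0.59 0.02] w 0.11
```

```bash
python3 -m crank '[[[-0.1,0,0,0,0,0],[-0.05,0,0,0,0,0],[0,0,0,0,0,0],[0,0,0,0,0,0]]]' >/dev/null;python3 st.py; python3 -m crank '[[[-0.06,0,0,0,0,0],[0,0,0,0,0,0],[0,0,0,0,0,0]]]' >/dev/null;python3 st.py;python3 -m crank '[[[-0.06,0,0,0,0,0],[0,0,0,0,0,0],[0,0,0,0,0,0]]]' >/dev/null;python3 st.py;python3 -m crank '[[[-0.06,0,0,0,0,0],[0,0,0,0,0,0],[0,0,0,0,0,0]]]' >/dev/null;python3 st.py
```

```text
t 14.0667 pos [0.5692 0.1963 0.0728] yaw -10.13 tilt [0.0008 0.    ] togo cm [ 1.433e+00  2.100e-02 -1.000e-03] dz turn -0.0005 u,v mm [14.33 -0.21] F [-2.7  0.3  3.7] Fu,Fv -2.7 -0.2 M [ 0.    0.49 -0.01] w 0.107
t 14.3167 pos [0.5694 0.1963 0.0728] yaw -10.13 tilt [-0.0001  0.0001] togo cm [1.453 0.019 0.   ] dz turn -0.0005 u,v mm [14.53 -0.2 ] F [-4.6  1.2  5.1] Fu,Fv -4.8 0.4 M [-0.01  0.6  -0.  ] w 0.107
t 14.5667 pos [0.5698 0.1961 0.0728] yaw -10.13 tilt [-0.0003  0.    ] togo cm [1.501e+00 2.200e-02 1.000e-03] dz turn -0.0005 u,v mm [15.01 -0.23] F [-4.1  0.5  5.4] Fu,Fv -4.1 -0.3 M [ 0.11  0.59 -0.  ] w 0.112
t 14.8167 pos [0.5704 0.196  0.0728] yaw -10.13 tilt [-0.0004  0.0001] togo cm [1.56e+00 2.10e-02 1.00e-03] dz turn -0.0006 u,v mm [15.6  -0.22] F [-4.8  1.1  5.8] Fu,Fv -4.9 0.3 M [ 0.01  0.67 -0.03] w 0.114
```

```bash
python3 -m crank '[[[-0.05,0,0,0,0,0],[0,0,0,0,0,0],[0,0,0,0,0,0]]]' >/dev/null;python3 st.py; python3 -m crank '[[[-0.05,0,0,0,0,0],[0,0,0,0,0,0],[0,0,0,0,0,0]]]' >/dev/null;python3 st.py;python3 -m crank '[[[-0.05,0,0,0,0,0],[0,0,0,0,0,0],[0,0,0,0,0,0]]]' >/dev/null;python3 st.py
```

```text
t 15.0667 pos [0.5708 0.1959 0.0728] yaw -10.13 tilt [-0.0006  0.    ] togo cm [1.602e+00 2.400e-02 1.000e-03] dz turn -0.0006 u,v mm [16.02 -0.25] F [-5.2  0.6  5.8] Fu,Fv -5.2 -0.3 M [-0.03  0.68 -0.1 ] w 0.107
t 15.3167 pos [0.5709 0.1959 0.0728] yaw -10.14 tilt [-0.0014  0.0001] togo cm [1.608 0.024 0.002] dz turn -0.0006 u,v mm [16.08 -0.25] F [-7.3  1.1  6.4] Fu,Fv -7.4 -0.2 M [ 0.12  0.8  -0.06] w 0.112
t 15.5667 pos [0.5709 0.196  0.0728] yaw -10.13 tilt [-0.0023  0.0001] togo cm [1.611 0.022 0.004] dz turn -0.0005 u,v mm [16.11 -0.23] F [-8.8  1.1  7.1] Fu,Fv -8.9 -0.4 M [ 0.12  0.95 -0.03] w 0.113
```

```bash
python3 - <<'E'
from h import *
a=read_camera("wrist");cv2.imwrite("pics/w7.png",a)
cv2.imwrite("pics/w7x.png",cv2.resize(a[20:140,196:316],None,fx=5,fy=5,interpolation=cv2.INTER_CUBIC))
E
```

```text
(no output)
```

View pics/w7x.png

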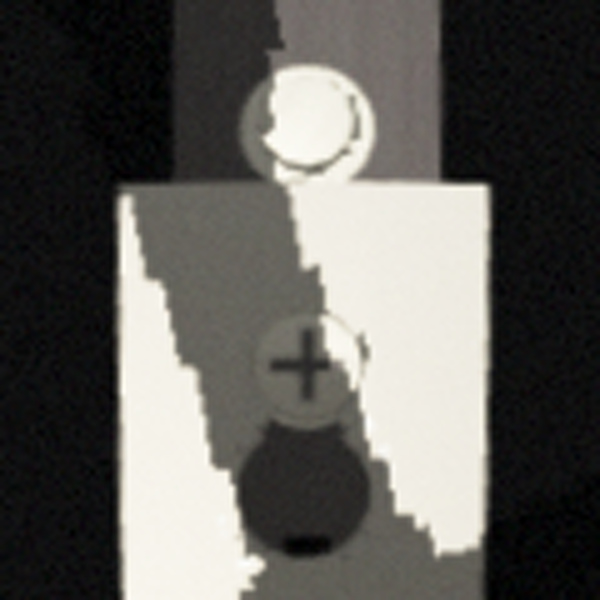

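The divider stops firmly at 16.1 mm of travel. The picture shows the button up behind the foot's end at (310,120), and the shank at the slot's end at (307,363). I'll relax the push, let go and withdraw upward.

```bash
python3 -m crank '[[[0.08,0,-0.05,0,0,0],[0,0,0,0,0,0],[0,0,0,0,0,0]]]' >/dev/null;python3 st.py; python3 -m crank '[[[0,0,0,0,0,0],[0,0,0,0,0,0],[0,0,0,0,0,0],[0,0,0,0,0,0],[0,0,0,0,0,0],[0,0,0,0,0,0]]]' 4 20 >/dev/null;python3 st.py; python3 -m crank '[[[0,0,-0.5,0,0,0],[0,0,-1.5,0,0,0],[0,0,-2.5,0,0,0],[0,0,-3,0,0,0],[0,0,-3,0,0,0],[0,0,-3,0,0,0],[0,0,-3,0,0,0],[0,0,-3,0,0,0]]]' >/dev/null;python3 -m crank '[[[3,0,-1,0,0,0],[3,0,0,0,0,0],[0,0,0,0,0,0],[0,0,0,0,0,0],[0,0,0,0,0,0],[0,0,0,0,0,0]]]'>/dev/null;python3 st.py
python3 - <<'E'
from h import *
s=read_state();m=camera_model("wrist");a=read_camera("wrist");cv2.imwrite("pics/w8.png",a);g=cv2.cvtColor(a,cv2.COLOR_BGR2GRAY)
c,sn=np.cos(np.radians(-10.1)),np.sin(np.radians(-10.1));O=np.array([.5553,.1988])
W=lambda u,v,z:np.array([O[0]+u*c-v*sn,O[1]+u*sn+v*c,z])
# profile along the strip axis, at plane z=.026
for u in np.arange(-.13,-.06,.004):
    p=proj(m,W(u,0,.026),True)[0];q=proj(m,W(u,.012,.026),True)[0]
    print(round(u*1000),p.round(0),g[int(p[1]),int(p[0])],g[int(q[1]),int(q[0])])
# foot mask rectangle
mk=(g>215).astype(np.uint8);n,lab,st,ce=cv2.connectedComponentsWithStats(mk)
for i in range(1,n):
    if st[i,4]>150 and 200<ce[i][0]<310:
        ys,xs=np.where(lab==i);X=onz(m,np.c_[xs,ys],.026,True)[:,:2]-O
        u=X@[c,sn];v=X@[-sn,c];print(st[i],"u",u.min().round(4),u.max().round(4),"v",v.min().round(4),v.max().round(4))
E
```

```text
t 15.8667 pos [0.571  0.1959 0.0729] yaw -10.13 tilt [-0.0006  0.    ] togo cm [1.616e+00 2.600e-02 1.000e-03] dz turn -0.0005 u,v mm [16.16 -0.27] F [-4.4  1.8  1.2] Fu,Fv -4.6 1.0 M [0.16 0.51 0.  ] w 0.107
t 16.3667 pos [0.5716 0.1958 0.0733] yaw -10.14 tilt [0.0004 0.    ] togo cm [ 1.676e+00  2.800e-02 -1.000e-03] dz turn -0.0006 u,v mm [16.76 -0.29] F [0.7 0.4 0.3] Fu,Fv 0.6 0.5 M [-0.02 -0.02 -0.01] w 0.467
t 17.5333 pos [0.5128 0.2062 0.2781] yaw -10.14 tilt [ 0.0001 -0.0002] togo cm [-4.292e+00  3.200e-02  1.000e-03] dz turn -0.0008 u,v mm [-42.92  -0.29] F [-0.1  0.1 -0.5] Fu,Fv -0.2 0.1 M [ 0.01 -0.04 -0.05] w 0.47
-130 [256.  97.] 129 123
-126 [256. 100.] 125 123
-122 [256. 103.] 130 124
-118 [256. 106.] 126 127
-114 [256. 109.] 122 128
-110 [256. 112.] 149 126
-106 [256. 115.] 236 126
-102 [256. 118.] 252 127
-98 [256. 121.] 252 122
-94 [256. 124.] 220 128
-90 [256. 127.] 221 245
-86 [256. 130.] 99 245
-82 [256. 133.] 97 98
-78 [256. 136.] 100 99
-74 [256. 139.] 105 102
-70 [256. 142.] 77 97
-66 [256. 145.] 80 101
-62 [256. 148.] 109 217
[250 112  24  19 192] u -0.1097 -0.0857 v -0.0079 0.0224
[ 240  124   33  145 2473] u -0.0938 0.1233 v -0.022 0.0222
```

```bash
python3 -c "
from workcell import *
print(finish_job())"
```

```text
the job is handed in; nothing more can be done
None
```

The divider is back on the deck, fully home on both screws with the spring button up behind its foot. It is released, the highest wrist-force reading was about 11 N, and the job was handed in at about 18 s of the 69 s allowed.

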